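# Hold the angle gauge to the slope mark on the lamp-rest stud

### The job

Take the pendulum angle gauge by the lug on its top, turn it so that its dial looks straight out from the upright steel end plate, and set the middle of its base down level on the round stud that stands out of that plate. Then rock the gauge on the stud until the swinging pointer settles on the index mark at the dial's rim. Finish holding it like that, gripped and with its base resting on the stud, so that a mate can scribe the slope of the lamp rest along the base; do not put it down or let go, and leave the other things on the shelf where they are.

Things in the scene. Friction and masses are not known exactly. Their poses are not given: they have to be found in the camera images.
- gauge_lug (a point): Centre of the grip lug on top of the angle gauge: an aluminium block 22 mm thick (gauge's x), 40 mm wide (y), round-topped, reaching from about 110 to 148 mm above the gauge's underside; this point is 128 mm above the underside, on the middle line. Grip it from above, fingers closing along x. Same axes as gauge.
- gauge: Pendulum angle gauge, upright on the shelf at the start, about 0.43 kg. On its base bar stands a round drum, 100 mm diameter, 22 mm thick, flush with the lug, centre 62 mm above the underside, white dial on its +x face. Origin: middle of the underside; x points out of the dial to its reader, y to that reader's right, z up.
- gauge_base (a point): Middle of the flat underside of the gauge's steel base bar, which is 130 mm long (y), 30 mm deep (x) and 14 mm high; same axes as the gauge.
- gauge_right (a point): Right-hand end of that underside as seen by someone facing the dial, 65 mm from the middle along the gauge's y.
- needle (a joint): Angle (rad) of the swinging pointer: a black weighted needle hung freely from the dial's centre; it always comes to hang plumb, about a second after a movement. 0: points straight down to the base (gauge level). Positive: towards the dial's right-hand side as its reader sees it; at rest it equals the angle by which the gauge's right-hand end is lowered.
- index (a joint): Angle (rad) of the index mark, same zero and sense as the pointer: a black wedge, 6 mm wide at the lower rim of the dial and pointing to its centre, set beforehand on the right-hand side (0.17 to 0.34) and fast on the dial. The pointer is on the mark when both angles are equal.
- needle_tip (a point): Tip of the swinging pointer, 31 mm from the dial's centre.
- index_tip (a point): Point of the index wedge, 32 mm from the dial's centre.
- stud_top (a point): Crown of the stud, half-way along it, 70 mm above the shelf and 23 mm in front of the end plate. x points straight out of the plate along the stud, y along the plate to the right of someone facing it, z up. The plate is upright sheet steel, 220 mm wide, 150 mm high, on a grey cast angle plate (125 mm high, reaching 120 mm behind its face).
- stud: The lamp-rest stud: a fixed, level, round steel bar of 20 mm diameter standing 46 mm out of the end plate's face; origin on its axis at the face, 60 mm above the shelf, x along the stud.
- lamp_head: Bystander: chrome lamp head, 74 mm diameter, 50 mm high; origin under its centre.
- terminal_block: Bystander: white ceramic terminal block with brass bars, 36 by 70 by 29 mm; origin under its centre.
- tally_tag: Bystander: round brass tally tag, 38 mm diameter, 4 mm thick, lying flat; origin under its centre.
- spanner: Bystander: steel spanner, 160 mm long, lying flat.
- driver: Bystander: screwdriver lying flat.
- grease_tin: Bystander: round aluminium tin, 60 mm diameter, 55 mm high; origin under its centre.
- offcut: Bystander: flat steel offcut, 50 by 85 by 6 mm; origin under its centre.
There are look-alikes about, which are no part of the job. Leave any purple look-alike of the gauge alone.

How it is judged (in metres and radians):
On the way, in this order (a step that is already met when the one before it is completed fails the run):
1. the gripped gauge rests level with the middle of its base on the stud, dial looking out from the plate (contact force between gauge and stud above 0.3 N and contact force between gauge and the fingers above 2 N and x of gauge_base in the frame of stud_top between -0.012 and 0.012 m and y of gauge_base in the frame of stud_top between -0.02 and 0.02 m and angle between the x axis of gauge_base and the x axis of stud_top, either way round below 0.15 rad and y of gauge_right in the frame of stud_top above 0.03 m and angle between gauge_base's own z axis and vertical below 0.09 rad), for 0.2 s.
2. rocked on the stud, the pointer has settled on the index mark (contact force between gauge and stud above 0.3 N and contact force between gauge and the fingers above 2 N and x of gauge_base in the frame of stud_top between -0.012 and 0.012 m and y of gauge_base in the frame of stud_top between -0.02 and 0.02 m and angle between the x axis of gauge_base and the x axis of stud_top, either way round below 0.15 rad and y of gauge_right in the frame of stud_top above 0.03 m and angle between the z axis of needle_tip and the z axis of index_tip, either way round below 0.045 rad and velocity of joint needle between -0.15 and 0.15 rad/s), for 0.3 s.
At the end, for the whole second after the job is handed in: Gauge gripped, base bearing on the stud (over 0.3 N), its middle within 12 mm along and 20 mm across of the stud's middle, dial out within 0.15 rad, right-hand end over 30 mm up, all still; pointer within 0.045 rad of the mark. Seated within 0.09 rad of level before rocking (all of step 2 and angular speed of gauge below 0.1 rad/s and height (world z) of gauge_right above 0.03 m); the arm keeps its last pose, push and grip.
It fails at once if another thing on the shelf is moved by more than 25 mm (distance of any of lamp_head, terminal_block, tally_tag, spanner, driver, grease_tin, offcut from where it was at the start of the episode above 0.025 m).
It also fails if it takes over 51 s, if anything falls off the work surface, if the arm or the gripper's body presses on something with over 40 N, if the wrist force passes 120 N, or if a joint passes its speed limit or range.

### The arm

A 6-joint arm with a two-finger parallel gripper is mounted at the origin on the work surface. World frame = base frame: x ahead of the robot, y to its left, z up, the work surface at z = 0. Lengths are in mm, angles in rad, forces in N, time in s.
With the tool pointing down it reaches from about 250 to 725 mm from the base axis. Payload 4 kg.
Tool frame: the origin (TCP) lies midway between the tips of the shut fingers; the grasp point (between the pads) lies 19 mm behind it; z points along the fingers, y is the direction in which the jaws open and shut (so a half turn about z gives the same grasp; the last joint's range is limited). The gripper opens to 85 mm and grips with 20 to 120 N. Pads are 22 mm wide; open, the fingers measure 114 mm over their backs; the gripper's body (76 mm by 85 mm) begins 54 mm behind the grasp point. The pads swing forward as they close: fully open they stand 13 mm farther back than shut.
Start: joints at [1.161, 0.241, 0.005, 1.335, 0, 1.571], TCP at [199.211, 458.601, 231.306] pointing down, gripper open.
Joint ranges: [-2.72, 2.72], [-1.05, 1.87], [-1.09, 1.28], [-1.99, 2.15], [-1.42, 1.44], [-3.14, 3.14]. Speed limits (rad/s): [2.79, 2.79, 3.14, 3.14, 3.14, 3.14].

### API

Orientations are given as a rotation vector (axis times angle).
In Python, from station import ctrl, optics, job, spotter gives the robot as it stands. The module is installed in compiled form; this text tells all that it offers.
- The arm moves only by the shell command python3 -m creep 'ROWS' [OPENING] [FORCE]. ROWS is JSON, a list of rows, each an object of numbers: "dx", "dy", "dz": the shift along the world's x, y, z in mm; "ax", "ay", "az": the turn, a rotation vector about the world's x, y, z in degrees. A call has 1 to 12 rows; each row shifts and turns the commanded pose from where the row before left it; what a row does not reach is not made up. A row lasts 1/10 s, in which the tool goes at most 50 mm and 8.59 degrees, less where a joint would pass 70% of its speed; a pose out of reach is approached as far as the arm can. A call with a gripper value outside its range is refused whole. OPENING is the finger opening in mm, from 0 to 85.4, set as the call begins (- or left out, the last holds). The fingers move at their own pace and stop on an object; FORCE is the grip in N (left out, the last holds). Time passes only in rows, so rows that do not move let the fingers close. It gives the time, the measured TCP pose, the force and the opening at its end, in the units of the state.
- ctrl.read_state(): the state, without advancing time (a new reading comes with each control period).
- optics.read_camera(name): name is "scene" or "top" or "wrist"; returns a dict with "frame" (420x560x3 uint8, red, green, blue), "z_map" (420x560 float32, mm along the optical axis (not along the pixel's ray), 0 where there is no reading), "camera_matrix" (3x3 intrinsics, pixels), "k1" (the pictures are not rectified: a ray, as slopes to the right and down, at radius r is drawn at 1 + k1 r^2 times it, then the intrinsics apply), "R" (3x3) and "t" (3): a world point X has camera coordinates R X + t. Camera axes: x right, y down, z forward; pixel columns grow to the right and rows downward; lengths in mm; the calibration is good to about 2 mm. A picture is of the moment at which its call begins.
- job.sign_off(): hands the job in, once; it reports no verdict.
Trained networks look in the newest picture that a camera, given by its name, has taken for a name from the list of things; names that differ only in an ending like _2 or _b are one class to them, and where a whole thing is asked for, a point or a joint stands for the part that bears it (a point fixed in the world has none). Each returns a list of dicts, best first, with "p" (0 to 1); they miss things now and then, are a little off and sometimes report something else, mostly with a low value. They report only what shows in the picture. A call takes as long as a camera call. They do not tell look-alikes from the thing itself.
- spotter.find_in(camera, thing): "xyz" ([x, y, z] in mm, in the coordinates of the camera as it stood for that picture, good to about 4 mm: the middle of the surface that is visible of it).
- spotter.outline_of(camera, thing): "region" (420x560 bool, what is visible of it).
- spotter.pinpoint(camera, thing): "xyz" ([x, y, z] in mm, in the coordinates of the camera as it stood for that picture, good to about 4 mm: a listed point, or the origin of a listed thing).
The state is a dict: "time": time; "qpos": joint angles; "joint_vel": joint speeds; "effort": joint torques, N m; "tool_pos": TCP position; "orientation": TCP orientation; "contact_force": force on the tool from outside, world axes, zero at the start; "moment": the same for the moment, N m; "grip_width": finger opening in mm.
Only numpy, scipy, OpenCV 4.12 (cv2) and the standard library are available. Lean on these libraries where they do the work, as an engineer would, in place of code of your own. Each camera call takes 0.05 s, during which the arm holds its last target.

## Working session

There is one attempt and no reset: what is moved stays moved. The work goes in short steps, Python scripts to look and compute and a shell command to move; the robot and the scene stay as the last step left them, time stands still between calls to the robot, and variables do not carry over. Pictures are saved under pics/ and viewed, and the job is handed in when it is done.

```bash
mkdir -p pics; cat > h.py <<'E'
import numpy as np, cv2
from scipy.spatial.transform import Rotation as Ro
from station import ctrl, optics, job, spotter
def cam(n,save=None):
    c=optics.read_camera(n)
    if save: cv2.imwrite('pics/%s.png'%save,c['frame'][:,:,::-1])
    return c
def w(c,p): return np.array(c['R']).T@(np.array(p)-np.array(c['t']))
def px2w(c,u,v,z=None):
    K=np.array(c['camera_matrix']);D=np.array([c['k1'],0,0,0.])
    n=cv2.undistortPoints(np.array([[[u,v]]],float),K,D)[0,0]
    if z is None: z=c['z_map'][int(round(v)),int(round(u))]
    return w(c,np.array([n[0],n[1],1])*z)
def w2px(c,X):
    q=np.array(c['R'])@np.array(X)+np.array(c['t']);K=np.array(c['camera_matrix'])
    a=q[:2]/q[2];a=a*(1+c['k1']*(a@a));return K[:2,:2]@a+K[:2,2]
def cloud(c):
    K=np.array(c['camera_matrix']);D=np.array([c['k1'],0,0,0.])
    H,W=c['z_map'].shape
    g=np.stack(np.meshgrid(np.arange(W),np.arange(H)),-1).reshape(-1,1,2).astype(float)
    n=cv2.undistortPoints(g,K,D).reshape(H,W,2)
    P=np.dstack([n,np.ones((H,W))])*c['z_map'][...,None]
    return (P-np.array(c['t']))@np.array(c['R'])
E
python3 - <<'E'
from h import *
np.set_printoptions(precision=1,suppress=True)
for n in ['scene','top']:
    c=cam(n,n+'0')
    for t in ['gauge_lug','gauge_base','gauge_right','stud_top','needle_tip','index_tip','gauge']:
        for r in spotter.pinpoint(n,t)[:3]: print(n,t,round(r['p'],2),w(c,r['xyz']),w2px(c,w(c,r['xyz'])))
c=cam('wrist','wrist0')
print(ctrl.read_state()['time'])
E
```

```text
scene gauge_lug 0.83 [507.2 178.9 126.5] [316.6 194.6]
scene gauge_lug 0.73 [345.5 240.1 123.5] [344.8 169. ]
scene gauge_lug 0.73 [627.7 518.8 128.2] [456.5 237.5]
scene gauge_base 0.8 [346.3 241.5   1.5] [341.9 204.2]
scene gauge_base 0.67 [508.5 178.6  -3.2] [314.1 234.2]
scene gauge_base 0.6 [440.  181.8  -0.2] [318.5 219.6]
scene gauge_right 0.96 [440.1 183.6  -0.2] [319.1 219.7]
scene gauge_right 0.93 [362.6 176.9  -4. ] [320.1 206.2]
scene gauge_right 0.82 [565.3 495.5  -1.4] [433.1 261.9]
scene gauge 0.92 [504.6 183.7  -2.2] [316.1 233.3]
scene gauge 0.64 [347.7 239.    1. ] [341.  204.5]
scene gauge 0.57 [629.2 513.3   1.6] [442.9 278.7]
top gauge_lug 0.9 [509.8 184.7 127.3] [244.5 224.3]
top gauge_base 0.8 [342.7 243.2   2.5] [223.7 291.8]
top gauge_base 0.69 [503.1 175.7  -0.6] [252.6 229.2]
top gauge_base 0.65 [628.3 515.4   1. ] [125.7 177.4]
top gauge_right 0.95 [439.4 182.5  -1.3] [249.1 254.2]
top gauge_right 0.94 [356.5 176.7  -0.6] [250.2 287.1]
top gauge_right 0.74 [620.1   9.7   0.6] [318.5 185.7]
top stud_top 0.64 [ 542.4 -240.4   73.7] [424.6 216.6]
top stud_top 0.63 [ 521.2 -237.4   60.8] [421.4 225.6]
top needle_tip 0.34 [ 522.4 -240.1   61.1] [422.6 225.1]
top gauge 0.9 [502.5 179.8   0. ] [251.  229.4]
top gauge 0.58 [626.  516.9   4.3] [124.6 178. ]
top gauge 0.55 [343.7 238.9   2.7] [225.4 291.5]
0.85
```

View pics/scene0.png

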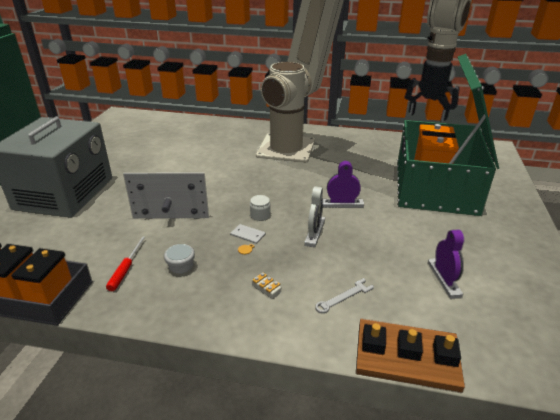

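View pics/top0.png

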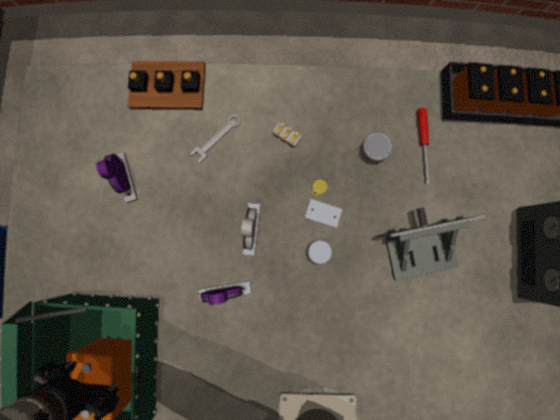

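View pics/wrist0.png

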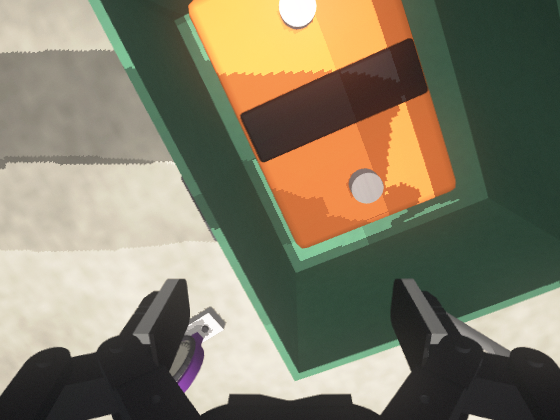

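```bash
python3 - <<'E'
from h import *
np.set_printoptions(precision=2,suppress=True)
s=ctrl.read_state();print({k:np.round(v,3) for k,v in s.items()})
R=Ro.from_rotvec(s['orientation']).as_matrix();print(R)
for n in ['scene','top']:
    c=cam(n);P=cloud(c);f=c['frame']
    print(n,'cam pos',w(c,[0,0,0]))
    if n=='scene': cv2.imwrite('pics/sc_crop.png',cv2.resize(f[150:280,110:400,::-1],None,fx=2.7,fy=2.7,interpolation=cv2.INTER_CUBIC))
    if n=='top': cv2.imwrite('pics/top_crop.png',cv2.resize(f[180:320,190:500,::-1],None,fx=2.5,fy=2.5,interpolation=cv2.INTER_CUBIC))
    # gauge points
    m=(abs(P[...,0]-505)<100)&(abs(P[...,1]-180)<28)&(c['z_map']>0)
    for lo,hi in [(5,20),(30,100),(112,155)]:
        q=P[m&(P[...,2]>lo)&(P[...,2]<hi)]
        print('gauge',lo,hi,len(q),q.mean(0),q.min(0),q.max(0)) if len(q) else None
        if len(q)>10:
            r=cv2.minAreaRect(q[:,:2].astype(np.float32));print('  rect',r)
            
    m=(abs(P[...,0]-525)<90)&(abs(P[...,1]+240)<130)&(c['z_map']>0)
    q=P[m&(P[...,2]>128)&(P[...,2]<165)];
    print('platetop',len(q),q.min(0),q.max(0),cv2.minAreaRect(q[:,:2].astype(np.float32)), cv2.fitLine(q[:,:2].astype(np.float32),cv2.DIST_HUBER,0,.01,.01).ravel())
    q=P[m&(P[...,2]>50)&(P[...,2]<78)&(P[...,0]>535)]
    print('stud',len(q),q.min(0) if len(q) else 0,q.max(0) if len(q) else 0, q.mean(0) if len(q) else 0)
    np.save(n+'P.npy',P)
E
```

```text
{'time': np.float64(0.85), 'qpos': array([1.16, 0.24, 0.01, 1.33, 0.  , 1.57]), 'joint_vel': array([ 0., -0., -0., -0., -0., -0.]), 'effort': array([ -0.  , -37.22,  25.27,   0.  ,   0.  ,   0.  ]), 'tool_pos': array([199.22, 458.6 , 231.31]), 'orientation': array([-0.64, -3.08, -0.  ]), 'contact_force': array([-0.4 , -0.27,  0.2 ]), 'moment': array([-0.06,  0.05, -0.01]), 'grip_width': np.float64(85.24)}
[[-0.92  0.4  -0.  ]
 [ 0.4   0.92  0.  ]
 [ 0.    0.   -1.  ]]
scene cam pos [1525.23  283.73  764.07]
gauge 5 20 204 [529.88 181.95  12.9 ] [443.53 160.23   5.15] [571.32 199.1   19.95]
  rect ((507.3114929199219, 179.4454803466797), (30.49452781677246, 129.5029296875), 85.41088104248047)
gauge 30 100 268 [524.72 179.24  66.67] [456.67 164.99  30.28] [557.89 192.48  99.86]
  rect ((506.63031005859375, 180.8807830810547), (20.848052978515625, 101.0323257446289), 81.64751434326172)
gauge 112 155 160 [516.1  180.32 133.44] [486.13 167.54 112.01] [529.27 191.47 149.15]
  rect ((507.62066650390625, 179.3726348876953), (22.968448638916016, 43.763038635253906), 88.04894256591797)
plateto
[... 487 characters left out ...]
, 3.0112338066101074)
gauge 30 100 201 [500.16 175.25  79.57] [453.9  165.11  31.17] [551.22 193.03  99.9 ]
  rect ((502.98211669921875, 178.6416473388672), (20.61838150024414, 98.40057373046875), 84.5377197265625)
gauge 112 155 199 [503.01 178.75 143.04] [483.77 167.71 113.93] [523.74 190.73 151.89]
  rect ((503.6112060546875, 179.82997131347656), (22.508264541625977, 39.93431854248047), 86.27288818359375)
platetop 215 [ 488.92 -349.46  128.05] [ 542.88 -134.65  154.39] ((512.0225830078125, -243.5399169921875), (18.692527770996094, 219.79901123046875), 13.616601943969727) [   0.22   -0.97  515.48 -231.3 ]
stud 109 [ 536.58 -346.67   54.88] [ 565.61 -222.56   73.07] [ 549.58 -235.31   68.27]
```

```bash
ls pics
```

```text
sc_crop.png
scene0.png
top0.png
top_crop.png
wrist0.png
```

View pics/sc_crop.png

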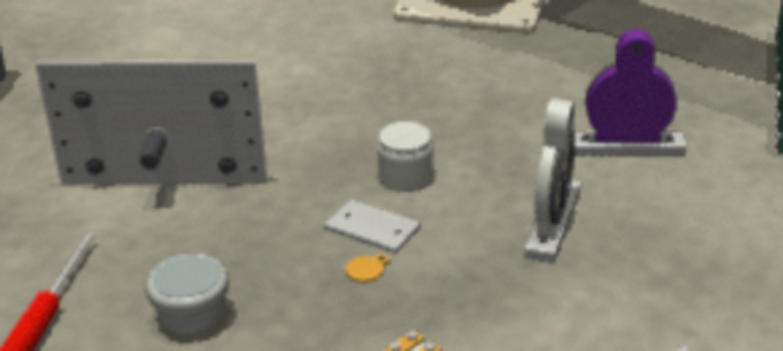

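View pics/top_crop.png

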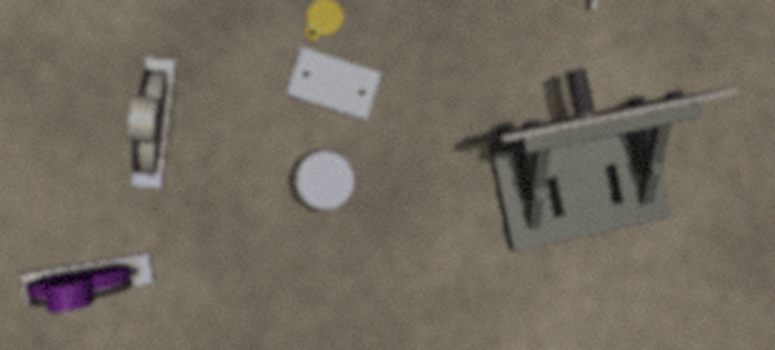

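```bash
python3 - <<'E'
import numpy as np,cv2
np.set_printoptions(precision=2,suppress=True)
for n in ['scene','top']:
    P=np.load(n+'P.npy')
    # plate front face normal estimate using scene: points with z 80-140
    m=(abs(P[...,0]-520)<60)&(abs(P[...,1]+243)<115)
    if n=='scene':
        q=P[m&(P[...,2]>85)&(P[...,2]<140)]
        l=cv2.fitLine(q[:,:2].astype(np.float32),cv2.DIST_HUBER,0,.01,.01).ravel();print('face',len(q),l, q.std(0))
    ln=np.array([-.22,.975])
    d=np.array([.975,.22])
    o=np.array([519.6,-241])
    X=(P[...,:2]-o)
    a=X@d; b=X@np.array([-.22,.975])
    mm=(a>8)&(a<60)&(abs(b)<60)&(P[...,2]>48)&(P[...,2]<80)
    q=P[mm]; print(n,'stud',len(q), 'along',np.percentile(a[mm],[0,5,50,95,100]),'across',np.percentile(b[mm],[0,5,50,95,100]),'z',q[:,2].max())
    if len(q)>10: print(cv2.fitLine(q[:,:2].astype(np.float32),cv2.DIST_HUBER,0,.01,.01).ravel(), q.mean(0))
    # heights in corridor
    m2=(P[...,0]<420)&(P[...,0]>100)&(P[...,1]>280)&(P[...,1]<640)
    print('box zmax',np.percentile(P[m2][:,2],[50,90,99,100]))
E
```

```text
face 1359 [   0.22   -0.98  520.1  -243.5 ] [14.12 62.55 15.77]
scene stud 89 along [ 8.04 10.96 37.79 48.43 50.36] across [-9.85 -8.52  1.43  8.48  9.28] z 70.59984656277858
[   1.      0.06  552.31 -232.33] [ 552.45 -232.62   64.36]
box zmax [121.92 474.02 557.42 568.17]
top stud 139 along [ 8.05  9.7  26.81 43.8  45.72] across [-11.68  -9.19   2.09   8.59   9.68] z 73.81141572448556
[   0.97    0.23  545.42 -233.01] [ 545.46 -234.     68.23]
box zmax [ 48.84 385.28 497.15 532.99]
```

```bash
python3 - <<'E'
from h import *
np.set_printoptions(precision=3,suppress=True)
s=ctrl.read_state();T=Ro.from_rotvec(s['orientation']).as_matrix();p=np.array(s['tool_pos'])
c=cam('wrist');R=np.array(c['R']);C=w(c,[0,0,0])
print('K',c['camera_matrix'],c['k1']);print('cam in tool',T.T@(C-p));print('cam axes in tool (cols)',T.T@R.T)
E
```

```text
K [[359.787   0.    289.712]
 [  0.    359.787 207.515]
 [  0.      0.      1.   ]] -0.04943356228275498
cam in tool [  84.757    1.227 -143.179]
cam axes in tool (cols) [[-0.001 -0.945 -0.328]
 [ 1.    -0.001 -0.   ]
 [-0.    -0.328  0.945]]
```

```bash
python3 -m creep '[{"dz":30},{"dz":30},{"dx":30,"dy":-19},{"dx":34,"dy":-22},{"dx":34,"dy":-22},{"dx":34,"dy":-22},{"dx":34,"dy":-22,"az":-8},{"dx":34,"dy":-22,"az":-8},{"dx":34,"dy":-22,"az":-8},{"dx":34,"dy":-22,"az":-8},{"dx":34,"dy":-20,"az":-8},{"az":-8}]'; python3 -m creep '[{"az":-8.5,"dz":-10},{"az":-8.5,"dz":-10},{"az":-2},{"ax":-8},{"ax":-8},{"ax":-8,"dz":-20},{"ax":-8,"dz":-30},{"ax":-8,"dz":-30},{"dz":-30},{}]'; python3 - <<'E'
from h import *
np.set_printoptions(precision=3,suppress=True)
s=ctrl.read_state();print(s['qpos'],s['tool_pos'],s['time']);print(Ro.from_rotvec(s['orientation']).as_matrix())
c=cam('wrist','w1')
print(w2px(c,[505,191,62]))
E
```

```text
[1.161 0.241 0.005 1.335 0.    1.571] [199.202 458.604 231.335] 1.0
[[-0.917  0.398 -0.   ]
 [ 0.398  0.917  0.   ]
 [ 0.     0.    -1.   ]]
[193.587 473.324]schema error: expected keys dx, dy, dz, ax, ay, az
schema error: expected keys dx, dy, dz, ax, ay, az
```

```bash
python3 -m creep '[{"dx":0,"dy":0,"dz":30,"ax":0,"ay":0,"az":0},{"dx":0,"dy":0,"dz":30,"ax":0,"ay":0,"az":0},{"dx":30,"dy":-19,"dz":0,"ax":0,"ay":0,"az":0},{"dx":34,"dy":-22,"dz":0,"ax":0,"ay":0,"az":0},{"dx":34,"dy":-22,"dz":0,"ax":0,"ay":0,"az":0},{"dx":34,"dy":-22,"dz":0,"ax":0,"ay":0,"az":0},{"dx":34,"dy":-22,"dz":0,"ax":0,"ay":0,"az":-8},{"dx":34,"dy":-22,"dz":0,"ax":0,"ay":0,"az":-8},{"dx":34,"dy":-22,"dz":0,"ax":0,"ay":0,"az":-8},{"dx":34,"dy":-22,"dz":0,"ax":0,"ay":0,"az":-8},{"dx":34,"dy":-20,"dz":0,"ax":0,"ay":0,"az":-8},{"dx":0,"dy":0,"dz":0,"ax":0,"ay":0,"az":-8}]'
```

```text
time: 2.25
tool_pos: [504.8, 262.7, 290.3]
orientation: [1.849, 2.538, -0.001]
contact_force: [-0.3, -0.6, 0.0]
grip_width: 85.5
```

```bash
python3 -m creep '[{"dx":0,"dy":0,"dz":-10,"ax":0,"ay":0,"az":-8.5},{"dx":0,"dy":0,"dz":-10,"ax":0,"ay":0,"az":-8.5},{"dx":0,"dy":0,"dz":0,"ax":0,"ay":0,"az":-2},{"dx":0,"dy":0,"dz":0,"ax":-8,"ay":0,"az":0},{"dx":0,"dy":0,"dz":0,"ax":-8,"ay":0,"az":0},{"dx":0,"dy":0,"dz":-20,"ax":-8,"ay":0,"az":0},{"dx":0,"dy":0,"dz":-30,"ax":-8,"ay":0,"az":0},{"dx":0,"dy":0,"dz":-30,"ax":-8,"ay":0,"az":0},{"dx":0,"dy":0,"dz":-30,"ax":0,"ay":0,"az":0},{"dx":0,"dy":0,"dz":-12,"ax":0,"ay":0,"az":0},{"dx":0,"dy":0,"dz":0,"ax":0,"ay":0,"az":0}]'; python3 - <<'E'
from h import *
np.set_printoptions(precision=3,suppress=True)
s=ctrl.read_state();print(s['qpos'],s['tool_pos'],s['time']);print(Ro.from_rotvec(s['orientation']).as_matrix())
c=cam('wrist','w1')
print(w2px(c,[505,191,62]))
E
```

```text
time: 3.35
tool_pos: [500.7, 265.0, 147.9]
orientation: [1.822, 1.808, -0.663]
contact_force: [0.4, 0.2, 0.1]
grip_width: 85.0
[ 0.743  0.808  0.493  1.776 -0.493  2.455] [500.673 264.972 147.898] 3.35
[[ 0.007  1.    -0.002]
 [ 0.765 -0.006 -0.645]
 [-0.645  0.003 -0.765]]
[295.803 203.95 ]
```

View pics/w1.png

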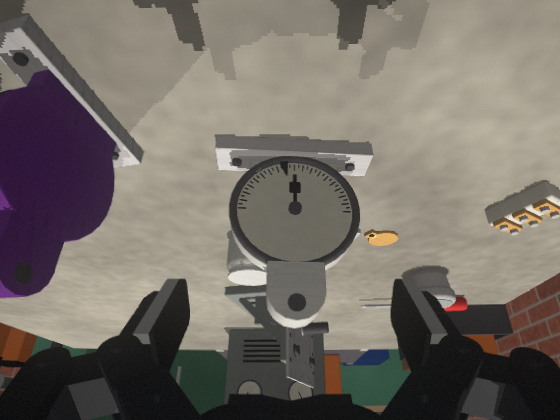

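```bash
cat > dial.py <<'E'
from h import *
np.set_printoptions(precision=3,suppress=True)
c=cam('wrist'); P=cloud(c); f=c['frame']
# dial plane fit from depth: region of dial
m=np.zeros(P.shape[:2],bool); m[165:250,245:345]=1
q=P[m]; q=q[abs(q[:,1]-np.median(q[:,1]))<4]
g=q.mean(0); n=np.linalg.svd(q-g)[2][2]; n=n*np.sign(n[1]); print('plane',g,n)
h=n*[1,1,0]; h/=np.linalg.norm(h); print('dial yaw deg',np.degrees(np.arctan2(h[1],h[0])))
gx=h; gy=np.cross([0,0,1],gx)
# rectified view: pixel grid u= gy, v=up, 8px/mm, reader's view
S=8; cy,cz=62,62
cen=np.array([505.,g[1]+ -n[0]/n[1]*(505-g[0]),62.]) 
H=480
uu,vv=np.meshgrid(np.arange(-60,60,1/S),np.arange(60,-60,-1/S))
X=cen+uu[...,None]*gy+vv[...,None]*np.array([0,0,1.])
# correct onto plane
d=((X-g)@n)/(h@n); X=X-d[...,None]*h
Q=X@np.array(c['R']).T+np.array(c['t']); a=Q[...,:2]/Q[...,2:]; r2=(a**2).sum(-1,keepdims=True); a=a*(1+c['k1']*r2)
K=np.array(c['camera_matrix']); uv=(a*[K[0,0],K[1,1]]+K[:2,2]).astype(np.float32)
im=cv2.remap(f,uv[...,0],uv[...,1],cv2.INTER_CUBIC)
cv2.imwrite('pics/rect.png',cv2.resize(im[:,:,::-1],(600,600)))
np.save('rect.npy',im); print(cen,gy)
E
python3 dial.py
python3 - <<'E'
from h import *
c=cam('wrist')
cv2.imwrite('pics/w1z.png',cv2.resize(c['frame'][140:260,215:375,::-1],None,fx=5,fy=5,interpolation=cv2.INTER_CUBIC))
np.set_printoptions(precision=1,suppress=True)
for t in ['gauge_lug','gauge_base','gauge_right','needle_tip','index_tip','gauge']:
    for r in spotter.pinpoint('wrist',t)[:2]: print(t,round(r['p'],2),w(c,r['xyz']),w2px(c,w(c,r['xyz'])))
E
```

```text
plane [505.572 183.87   62.362] [0.07  0.998 0.006]
dial yaw deg 86.0074767080232
[505.   183.91  62.  ] [-0.998  0.07   0.   ]
gauge_lug 0.72 [346.9 242.6 130.3] [ 12.5 258.4]
gauge_lug 0.62 [494.7 185.5  29. ] [280.1 170.2]
gauge_base 0.93 [504.2 181.5  -5.5] [291.3 141.4]
gauge_base 0.7 [351.1 238.1  -1.1] [88.6 99.4]
gauge_right 0.7 [439.3 190.9   2.6] [215.1 142.4]
gauge_right 0.64 [360.4 179.6  -0.1] [129.5 150.2]
needle_tip 0.6 [501.4 187.   33. ] [288.4 172.9]
index_tip 0.46 [493.9 186.6  29.9] [279.1 170.4]
gauge 0.78 [506.1 182.3   1.4] [293.5 146.9]
gauge 0.69 [504.2 188.5  30.2] [291.7 169. ]
```

View pics/rect.png

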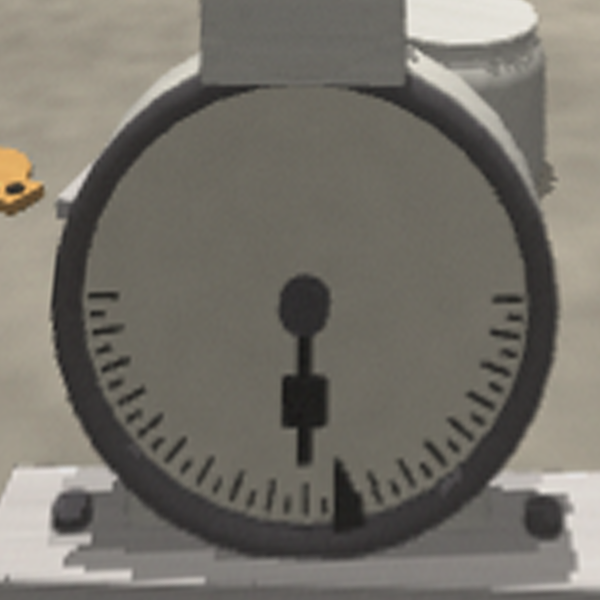

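View pics/w1z.png

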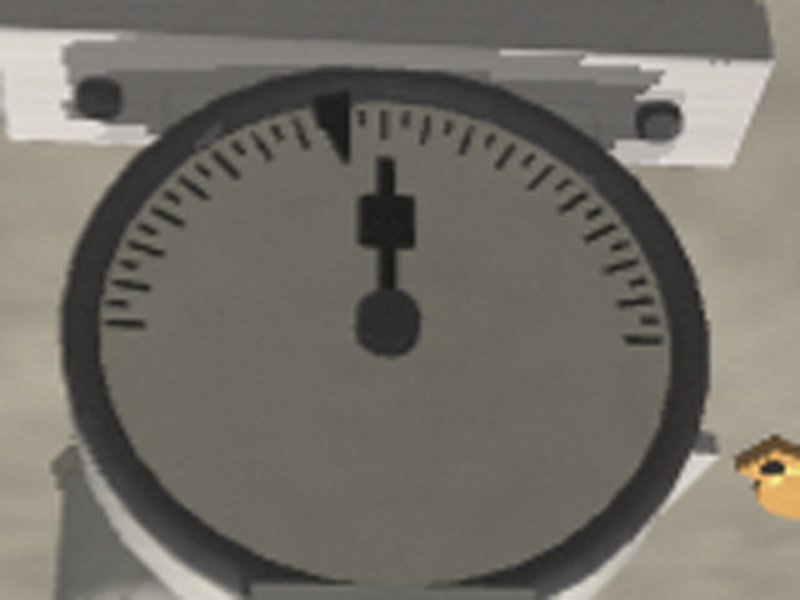

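```bash
python3 - <<'E'
import numpy as np,cv2
from scipy.optimize import minimize
im=np.load('rect.npy'); g=cv2.cvtColor(im,cv2.COLOR_RGB2GRAY).astype(np.float32)
print(g.shape)
S=8
# centre from ticks: maximise darkness at 10deg long ticks, r 38..42 (unknown)
th=np.radians([t for t in range(-90,91,5) if t not in (5,10,15)])
def score(p,scale=1):
    cx,cy=p[:2]; rr=np.arange(37.5,43,.25)*S
    x=cx+np.outer(rr,np.sin(th+p[2])); y=cy+np.outer(rr,np.cos(th+p[2]))*p[3]
    return float(cv2.remap(cv2.GaussianBlur(g,(0,0),2),x.astype(np.float32),y.astype(np.float32),cv2.INTER_LINEAR).mean())
best=min((minimize(score,[490+a,477+b,0,1],method='Nelder-Mead',options=dict(initial_simplex=[[490+a,477+b,0,1],[494+a,477+b,0,1],[490+a,482+b,0,1],[490+a,477+b,.02,1],[490+a,477+b,0,1.02]])) for a in(-6,0,6) for b in(-12,-6,0,6)),key=lambda r:r.fun)
print(best.x,best.fun); cx,cy,t0,k=best.x
# polar profile
for r in np.arange(30,46,1.):
    t=np.radians(np.arange(3,19,.25)); x=cx+r*S*np.sin(t+t0);y=cy+r*S*np.cos(t+t0)*k
    v=cv2.remap(g,x.astype(np.float32)[None],y.astype(np.float32)[None],cv2.INTER_LINEAR)[0]
    d=np.clip(70-v,0,None); print(r, int(v.min()), round(float((d*t).sum()/(d.sum()+1e-6)),3), np.degrees(t[v<60][[0,-1]]) if (v<60).any() else '')
E
```

```text
(960, 960)
[ 4.91398371e+02  4.75533283e+02 -1.05158790e-02  1.00176737e+00] 67.12556457519531
30.0 85 0.0 
31.0 87 0.0 
32.0 91 0.0 
33.0 60 0.189 
34.0 32 0.193 [10.   12.25]
35.0 26 0.189 [ 9.5  12.25]
36.0 24 0.194 [ 9.25 13.  ]
37.0 26 0.193 [ 9.25 13.25]
38.0 26 0.194 [ 9.  13.5]
39.0 28 0.195 [ 8.75 13.75]
40.0 26 0.197 [ 8.5  14.25]
41.0 26 0.197 [ 4.75 15.5 ]
42.0 23 0.198 [ 4.75 15.5 ]
43.0 26 0.199 [ 8.   15.25]
44.0 28 0.195 [ 7.5 15. ]
45.0 30 0.195 [ 7.   15.25]
```

```bash
python3 -m creep '[{"dx":0,"dy":0,"dz":40,"ax":0,"ay":0,"az":0},{"dx":0,"dy":0,"dz":35,"ax":8,"ay":0,"az":0},{"dx":0,"dy":0,"dz":17,"ax":8,"ay":0,"az":0},{"dx":0,"dy":0,"dz":0,"ax":8,"ay":0,"az":0},{"dx":0,"dy":0,"dz":0,"ax":8,"ay":0,"az":0},{"dx":0,"dy":0,"dz":0,"ax":8,"ay":0,"az":0},{"dx":0,"dy":-20,"dz":0,"ax":0,"ay":0,"az":8},{"dx":0,"dy":-20,"dz":0,"ax":0,"ay":0,"az":8},{"dx":4,"dy":-25,"dz":0,"ax":0,"ay":0,"az":8},{"dx":0,"dy":-20,"dz":0,"ax":0,"ay":0,"az":8},{"dx":0,"dy":0,"dz":0,"ax":0,"ay":0,"az":8},{"dx":0,"dy":0,"dz":0,"ax":0,"ay":0,"az":8}]' && python3 -m creep '[{"dx":0,"dy":0,"dz":0,"ax":0,"ay":0,"az":8},{"dx":0,"dy":0,"dz":0,"ax":0,"ay":0,"az":8},{"dx":0,"dy":0,"dz":0,"ax":0,"ay":0,"az":8},{"dx":0,"dy":0,"dz":0,"ax":0,"ay":0,"az":8},{"dx":0,"dy":0,"dz":0,"ax":0,"ay":0,"az":6.5},{"dx":0,"dy":0,"dz":0,"ax":0,"ay":0,"az":0}]'; cat > st.py <<'E'
from h import *
np.set_printoptions(precision=3,suppress=True)
s=ctrl.read_state();T=Ro.from_rotvec(s['orientation']).as_matrix()
print(s['time'],'q',s['qpos'],'p',s['tool_pos'],'F',s['contact_force'],'M',s['moment'],'w',s['grip_width']);print(T,'yaw',np.degrees(np.arctan2(T[1,0],T[0,0])))
E
python3 st.py; python3 -c "
from h import *
cam('wrist','w2')"
```

```text
time: 5.0
tool_pos: [505.2, 179.6, 242.0]
orientation: [1.132, 2.93, 0.001]
contact_force: [-1.3, -0.6, -0.4]
grip_width: 85.7
time: 5.6
tool_pos: [505.1, 180.4, 241.8]
orientation: [0.11, 3.139, 0.0]
contact_force: [-0.1, -0.3, 0.2]
grip_width: 85.6
5.6 q [ 0.343  0.309  0.124  1.386 -0.     0.413] p [505.094 180.427 241.806] F [-0.145 -0.273  0.214] M [0.025 0.062 0.031] w 85.55798685635317
[[-0.998  0.07   0.001]
 [ 0.07   0.998  0.   ]
 [-0.001  0.    -1.   ]] yaw 175.9987116909883
```

View pics/w2.png

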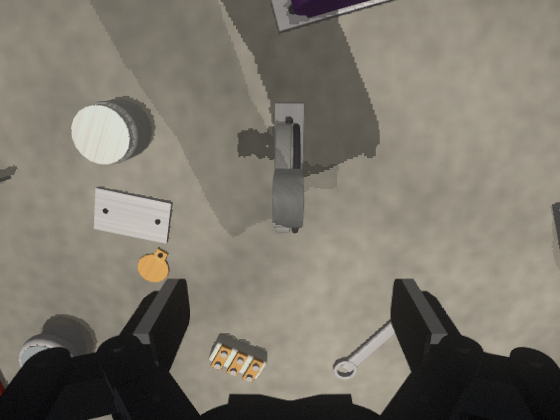

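```bash
python3 - <<'E'
from h import *
np.set_printoptions(precision=2,suppress=True)
c=cam('wrist');P=cloud(c)
m=(abs(P[...,0]-505)<80)&(abs(P[...,1]-180)<40)
for lo,hi in [(3,20),(30,100),(115,160)]:
    q=P[m&(P[...,2]>lo)&(P[...,2]<hi)]; print(lo,len(q),q.min(0),q.max(0),cv2.minAreaRect(q[:,:2].astype(np.float32)))
E
```

```text
3 856 [432.48 150.33   3.06] [530.77 211.66  19.39] ((481.3038024902344, 180.9619598388672), (61.129520416259766, 98.32666778564453), 89.04084777832031)
30 779 [453.35 166.1   58.59] [550.46 193.25  99.99] ((501.917724609375, 178.9852294921875), (20.299190521240234, 96.59211730957031), 84.84598541259766)
115 1768 [483.05 168.05 115.13] [523.41 192.29 150.3 ] ((503.2420654296875, 180.1868438720703), (22.22516632080078, 39.21099853515625), 85.4016342163086)
```

```bash
python3 -m creep '[{"dx":-1.5,"dy":-0.4,"dz":-25,"ax":0,"ay":0,"az":-0.4},{"dx":0,"dy":0,"dz":-25,"ax":0,"ay":0,"az":0},{"dx":0,"dy":0,"dz":-25,"ax":0,"ay":0,"az":0},{"dx":0,"dy":0,"dz":-20,"ax":0,"ay":0,"az":0},{"dx":0,"dy":0,"dz":-15,"ax":0,"ay":0,"az":0},{"dx":0,"dy":0,"dz":-13,"ax":0,"ay":0,"az":0},{"dx":0,"dy":0,"dz":-10,"ax":0,"ay":0,"az":0},{"dx":0,"dy":0,"dz":0,"ax":0,"ay":0,"az":0}]' 85; python3 st.py; python3 -c "
from h import *
cam('wrist','w3')"
```

```text
time: 6.5
tool_pos: [502.7, 179.8, 107.0]
orientation: [-0.122, -3.137, 0.002]
contact_force: [0.2, 0.1, -0.3]
grip_width: 85.0
6.5 q [ 0.344  0.394 -0.116  1.063 -0.     0.421] p [502.665 179.803 106.987] F [ 0.182  0.084 -0.322] M [0.008 0.013 0.029] w 84.97059906026738
[[-0.997  0.077 -0.003]
 [ 0.077  0.997 -0.001]
 [ 0.003 -0.001 -1.   ]] yaw 175.56136598440509
```

View pics/w3.png

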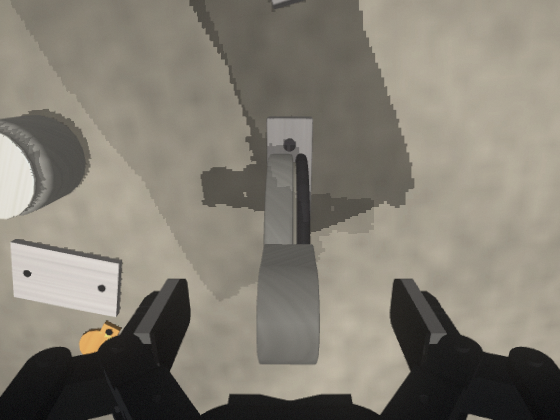

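```bash
python3 -m creep '[{"dx":0,"dy":0,"dz":0,"ax":0,"ay":0,"az":0},{"dx":0,"dy":0,"dz":0,"ax":0,"ay":0,"az":0},{"dx":0,"dy":0,"dz":0,"ax":0,"ay":0,"az":0},{"dx":0,"dy":0,"dz":0,"ax":0,"ay":0,"az":0},{"dx":0,"dy":0,"dz":0,"ax":0,"ay":0,"az":0},{"dx":0,"dy":0,"dz":0,"ax":0,"ay":0,"az":0},{"dx":0,"dy":0,"dz":0,"ax":0,"ay":0,"az":0},{"dx":0,"dy":0,"dz":0,"ax":0,"ay":0,"az":0}]' 0 70;  python3 st.py; python3 -c "
from h import *
cam('wrist','w4')"
```

```text
time: 7.35
tool_pos: [504.1, 180.0, 108.8]
orientation: [0.12, 3.138, -0.0]
contact_force: [-0.5, -2.1, 4.9]
grip_width: 21.2
7.35 q [ 0.343  0.393 -0.114  1.064 -0.001  0.42 ] p [504.096 180.002 108.8  ] F [-0.46  -2.088  4.923] M [-0.545  0.025 -0.014] w 21.21043007420579
[[-0.997  0.077  0.001]
 [ 0.077  0.997 -0.   ]
 [-0.001 -0.    -1.   ]] yaw 175.60605081616072
```

View pics/w4.png

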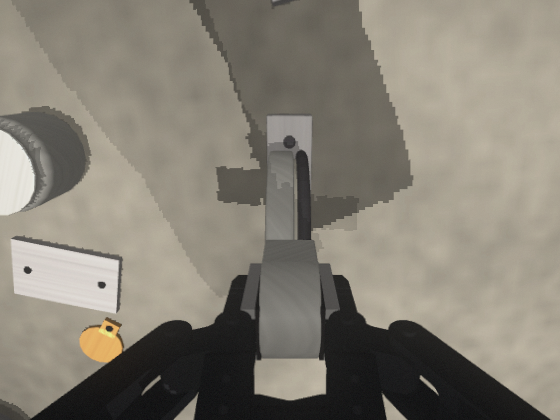

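```bash
python3 -m creep '[{"dx":0,"dy":0,"dz":10,"ax":0,"ay":0,"az":0},{"dx":0,"dy":0,"dz":25,"ax":0,"ay":0,"az":0},{"dx":0,"dy":0,"dz":35,"ax":0,"ay":0,"az":0},{"dx":0,"dy":0,"dz":35,"ax":0,"ay":0,"az":0},{"dx":0,"dy":0,"dz":35,"ax":0,"ay":0,"az":0},{"dx":6,"dy":-15,"dz":10,"ax":0,"ay":0,"az":0},{"dx":8,"dy":-25,"dz":0,"ax":0,"ay":0,"az":0},{"dx":8,"dy":-30,"dz":0,"ax":0,"ay":0,"az":-6},{"dx":8,"dy":-30,"dz":0,"ax":0,"ay":0,"az":-6},{"dx":8,"dy":-30,"dz":0,"ax":0,"ay":0,"az":-6},{"dx":8,"dy":-30,"dz":0,"ax":0,"ay":0,"az":-6},{"dx":8,"dy":-30,"dz":0,"ax":0,"ay":0,"az":-6}]' && python3 -m creep '[{"dx":8,"dy":-30,"dz":0,"ax":0,"ay":0,"az":-6},{"dx":8,"dy":-30,"dz":0,"ax":0,"ay":0,"az":-6},{"dx":8,"dy":-30,"dz":0,"ax":0,"ay":0,"az":-6},{"dx":3,"dy":-30,"dz":0,"ax":0,"ay":0,"az":-6},{"dx":0,"dy":-20,"dz":0,"ax":0,"ay":0,"az":-6},{"dx":0,"dy":-10,"dz":0,"ax":0,"ay":0,"az":-6},{"dx":0,"dy":0,"dz":0,"ax":0,"ay":0,"az":-6.7},{"dx":0,"dy":0,"dz":0,"ax":0,"ay":0,"az":0},{"dx":0,"dy":0,"dz":0,"ax":0,"ay":0,"az":0}]';  python3 st.py; python3 -c "
from h import *
cam('wrist','w5')"
```

```text
time: 8.6
tool_pos: [557.1, -10.5, 257.2]
orientation: [-0.933, -2.996, -0.0]
contact_force: [-0.2, 0.5, -4.6]
grip_width: 21.5
time: 9.5
tool_pos: [584.3, -159.3, 257.4]
orientation: [-1.953, -2.458, 0.001]
contact_force: [0.3, 0.4, -3.7]
grip_width: 21.3
9.5 q [-0.266  0.452  0.376  1.496  0.001  1.076] p [ 584.322 -159.28   257.409] F [ 0.288  0.39  -3.68 ] M [0.007 0.022 0.009] w 21.339524547558234
[[-0.226  0.974 -0.002]
 [ 0.974  0.226  0.001]
 [ 0.002 -0.002 -1.   ]] yaw 103.07783562473885
```

View pics/w5.png

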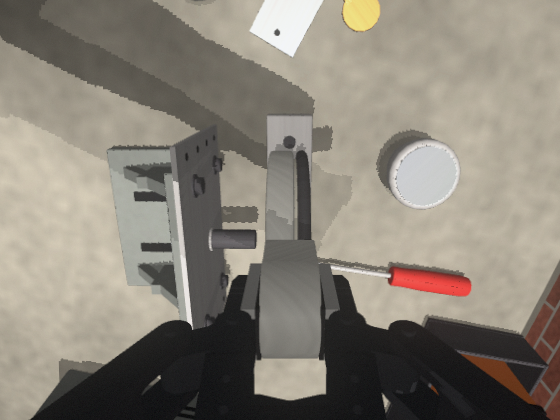

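```bash
python3 - <<'E'
from h import *
np.set_printoptions(precision=2,suppress=True)
c=cam('wrist');P=cloud(c)
d=np.array([.975,.22]);e=np.array([-.22,.975])
q=P[225:255,205:262].reshape(-1,3); q=q[(q[:,2]>62)&(q[:,2]<80)]
a=q[:,:2]@d;b=q[:,:2]@e
print(len(q),q.min(0),q.max(0),np.percentile(a,[1,5,50,95,99]),np.percentile(b,[1,5,50,95,99]))
print(cv2.fitLine(q[:,:2].astype(np.float32),cv2.DIST_HUBER,0,.01,.01).ravel())
# plate top edge and face
q2=P[130:320,165:232].reshape(-1,3);m=(q2[:,2]>140)&(q2[:,2]<156);t=q2[m]
print('top',len(t),cv2.minAreaRect(t[:,:2].astype(np.float32)),t[:,2].max())
m=(q2[:,2]>30)&(q2[:,2]<135);t=q2[m];aa=t[:,:2]@d;print('face along',np.percentile(aa,[5,25,50,75,95]))
# gauge
r=P[110:245,255:325].reshape(-1,3); z0=257.4-109
for lo,hi in((z0+3,z0+20),(z0+30,z0+100)):
    s=r[(r[:,2]>lo)&(r[:,2]<hi)]; print('g',len(s),s.min(0),s.max(0),cv2.minAreaRect(s[:,:2].astype(np.float32)))
s=r[(r[:,2]>z0+3)&(r[:,2]<z0+20)];print(np.percentile(s[:,2],[5,50,95]), 'along',np.percentile(s[:,:2]@d,[1,99]),'across',np.percentile(s[:,:2]@e,[1,99]))
print(spotter.pinpoint('wrist','stud_top')[:1],[w(c,x['xyz']) for x in spotter.pinpoint('wrist','stud_top')[:2]])
print(np.array([584.3,-159.3])@d,np.array([584.3,-159.3])@e)
E
```

```text
939 [ 514.81 -258.4    62.03] [ 566.27 -220.02   79.94] [453.32 453.5  473.55 497.45 499.4 ] [-360.93 -357.99 -346.77 -339.66 -332.1 ]
[   0.98    0.18  540.   -233.79]
top 1687 ((510.82659912109375, -207.91439819335938), (5.121333122253418, 151.24575805664062), 12.488785743713379) 152.39675680431318
face along [420.96 453.37 454.12 454.56 461.11]
g 1853 [ 555.08 -159.77  155.83] [596.12 -91.21 168.14] ((576.8240966796875, -127.58773040771484), (30.06804656982422, 68.62164306640625), 12.566596984863281)
g 2290 [ 562.9  -150.58  179.4 ] [ 587.72 -107.43  248.4 ] ((577.3214111328125, -130.4674530029297), (20.573902130126953, 43.92809295654297), 13.285038948059082)
[162.19 163.46 166.01] along [519.55 549.23] across [-264.18 -217.17]
[{'xyz': [-58.2, 31.2, 358.8], 'p': 0.73}] [array([ 541.78, -231.76,   71.98]), array([ 522.07, -237.14,   58.31])]
534.6465 -283.8635
```

```bash
python3 -m creep '[{"dx":4,"dy":-16,"dz":0,"ax":0,"ay":0,"az":0},{"dx":4,"dy":-20,"dz":0,"ax":0,"ay":0,"az":0},{"dx":4,"dy":-18,"dz":-10,"ax":0,"ay":0,"az":0},{"dx":2.5,"dy":-10.4,"dz":-20,"ax":0,"ay":0,"az":0},{"dx":0,"dy":0,"dz":-20,"ax":0,"ay":0,"az":0},{"dx":0,"dy":0,"dz":-16,"ax":0,"ay":0,"az":0},{"dx":-10,"dy":-2.2,"dz":0,"ax":0,"ay":0,"az":0},{"dx":-15,"dy":-3.3,"dz":0,"ax":0,"ay":0,"az":0},{"dx":-15,"dy":-3.3,"dz":0,"ax":0,"ay":0,"az":0},{"dx":-10,"dy":-2.3,"dz":0,"ax":0,"ay":0,"az":0},{"dx":-4,"dy":-1,"dz":0,"ax":0,"ay":0,"az":0},{"dx":0,"dy":0,"dz":0,"ax":0,"ay":0,"az":0}]';  python3 st.py; python3 -c "
from h import *
cam('wrist','w6')
c=cam('scene');cv2.imwrite('pics/s6.png',cv2.resize(c['frame'][100:260,80:280,::-1],None,fx=4,fy=3.75/1,interpolation=cv2.INTER_CUBIC))"
```

```text
time: 10.9
tool_pos: [544.9, -236.9, 192.3]
orientation: [1.958, 2.456, 0.0]
contact_force: [-0.2, -0.2, -3.5]
grip_width: 20.9
10.9 q [-0.41   0.446  0.197  1.322  0.     0.936] p [ 544.948 -236.879  192.278] F [-0.245 -0.184 -3.485] M [ 0.039 -0.022 -0.014] w 20.894384914728374
[[-0.223  0.975  0.   ]
 [ 0.975  0.223 -0.   ]
 [-0.     0.    -1.   ]] yaw 102.87034338511926
```

View pics/w6.png

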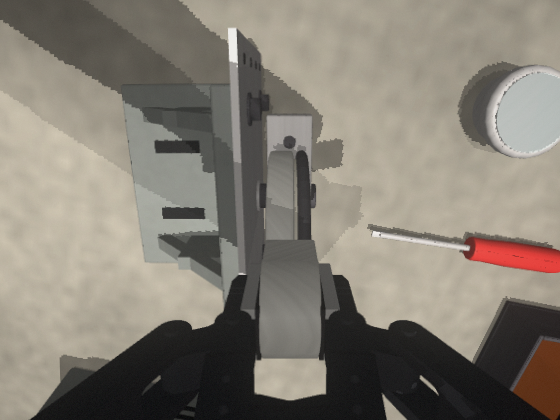

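View pics/s6.png

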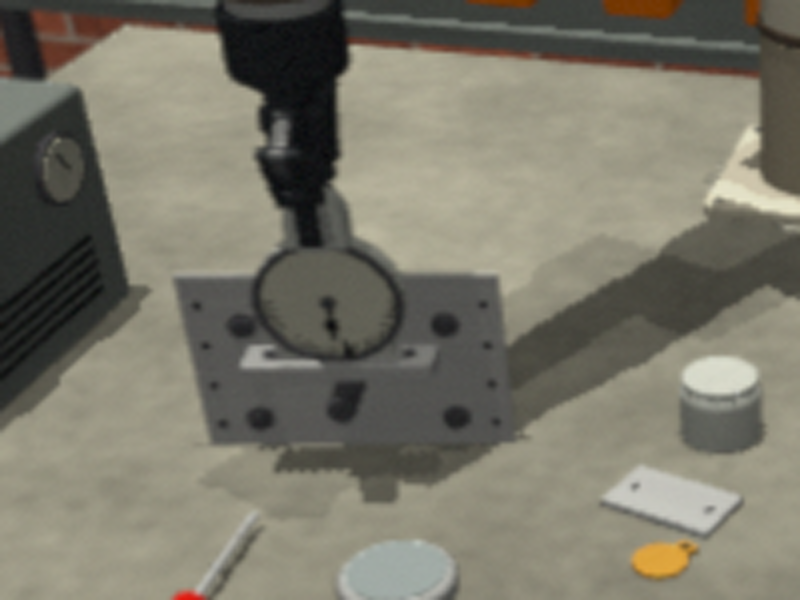

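```bash
python3 -m creep '[{"dx":0,"dy":0,"dz":-6,"ax":0,"ay":0,"az":0},{"dx":0,"dy":0,"dz":-3,"ax":0,"ay":0,"az":0},{"dx":0,"dy":0,"dz":0,"ax":0,"ay":0,"az":0}]';python3 -m creep '[{"dx":0,"dy":0,"dz":-1.5,"ax":0,"ay":0,"az":0},{"dx":0,"dy":0,"dz":0,"ax":0,"ay":0,"az":0}]';python3 -m creep '[{"dx":0,"dy":0,"dz":-1.5,"ax":0,"ay":0,"az":0},{"dx":0,"dy":0,"dz":0,"ax":0,"ay":0,"az":0}]'
```

```text
time: 11.3
tool_pos: [544.9, -235.8, 182.1]
orientation: [-1.956, -2.456, 0.001]
contact_force: [-0.2, 0.3, -4.2]
grip_width: 21.5
time: 11.5
tool_pos: [545.2, -236.2, 181.5]
orientation: [-1.957, -2.457, 0.0]
contact_force: [0.2, -0.3, -5.1]
grip_width: 21.3
time: 11.7
tool_pos: [545.2, -236.3, 180.2]
orientation: [-1.957, -2.457, 0.0]
contact_force: [-0.0, -0.8, -3.9]
grip_width: 21.4
```

```bash
python3 -m creep '[{"dx":0,"dy":0,"dz":-1,"ax":0,"ay":0,"az":0},{"dx":0,"dy":0,"dz":0,"ax":0,"ay":0,"az":0}]';python3 -m creep '[{"dx":0,"dy":0,"dz":-1,"ax":0,"ay":0,"az":0},{"dx":0,"dy":0,"dz":0,"ax":0,"ay":0,"az":0}]'
```

```text
time: 11.9
tool_pos: [545.1, -236.3, 179.2]
orientation: [-1.957, -2.457, 0.0]
contact_force: [-0.4, -0.0, -3.7]
grip_width: 20.8
time: 12.1
tool_pos: [545.3, -236.4, 178.8]
orientation: [1.957, 2.457, 0.0]
contact_force: [-0.7, 0.2, -0.9]
grip_width: 21.3
```

```bash
python3 -m creep '[{"dx":0,"dy":0,"dz":-1,"ax":0,"ay":0,"az":0},{"dx":0,"dy":0,"dz":0,"ax":0,"ay":0,"az":0},{"dx":0,"dy":0,"dz":0,"ax":0,"ay":0,"az":0}]'; python3 st.py; python3 - <<'E'
from h import *
np.set_printoptions(precision=2,suppress=True)
c=cam('wrist','w7');P=cloud(c)
print(w2px(c,[541.7,-234.9,70]),w2px(c,[541.7-22,-234.9-5,70]),w2px(c,[541.7+22,-234.9+5,70]))
d=np.array([.975,.22]);e=np.array([-.22,.975])
r=P[90:245,255:325].reshape(-1,3); s=r[(r[:,2]>72)&(r[:,2]<95)]
s=s[abs(s[:,:2]@d-479)<18]
print(np.percentile(s[:,2],[5,50,95]), 'along',np.percentile(s[:,:2]@d,[1,99])-477,'across',np.percentile(s[:,:2]@e,[1,99])+348.5)
n='scene';c=cam(n,'s7f');cv2.imwrite('pics/s7.png',cv2.resize(c['frame'][150:220,120:210,::-1],None,fx=8,fy=8,interpolation=cv2.INTER_CUBIC))
for t in ['gauge_base','gauge_right','needle_tip','index_tip','stud_top']:
    for r in spotter.pinpoint(n,t)[:3]: print(t,round(r['p'],2),w(c,r['xyz']))
E
```

```text
time: 12.4
tool_pos: [545.4, -236.5, 178.7]
orientation: [1.957, 2.456, 0.0]
contact_force: [-2.6, 2.4, 5.4]
grip_width: 21.4
12.4 q [-0.409  0.452  0.171  1.288 -0.     0.936] p [ 545.353 -236.463  178.656] F [-2.594  2.39   5.403] M [ 0.293  0.764 -0.011] w 21.387513955532867
[[-0.223  0.975  0.001]
 [ 0.975  0.223 -0.001]
 [-0.001  0.001 -1.   ]] yaw 102.91333717501506
[284.46 202.3 ] [253.87 202.3 ] [315.06 202.3 ]
[82.85 84.45 86.96] along [-12.26  17.29] across [16.59 64.65]
gauge_base 0.74 [348.88 242.68   2.85]
gauge_base 0.64 [629.81 516.1   -2.22]
gauge_base 0.63 [ 546.75 -234.9    64.19]
gauge_right 0.97 [564.8  494.19  -1.77]
gauge_right 0.66 [ 530.76 -175.32   70.39]
gauge_right 0.66 [361.54 175.51  -4.05]
needle_tip 0.7 [ 733.   -264.61   -0.67]
needle_tip 0.5 [ 548.34 -233.88  102.28]
index_tip 0.47 [ 548.03 -233.31   99.87]
stud_top 0.89 [ 543.38 -238.6    73.26]
```

View pics/s7.png

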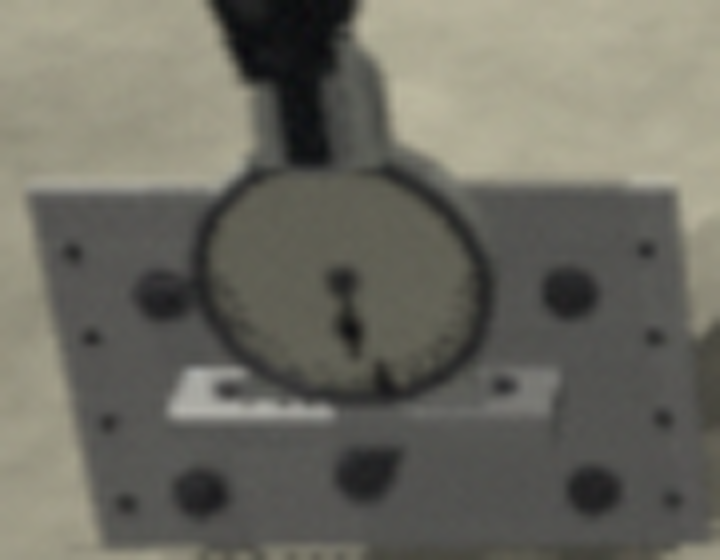

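View pics/w7.png

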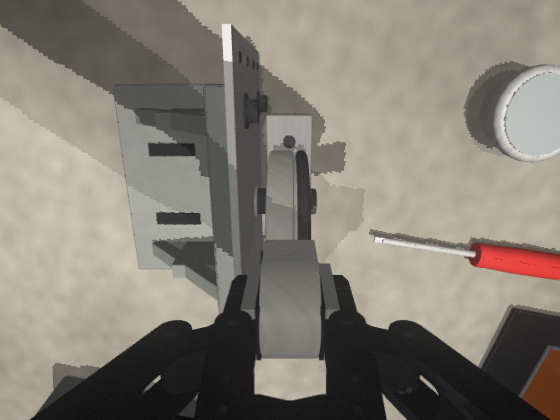

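```bash
python3 -m creep '[{"dx":-0.84,"dy":3.75,"dz":-0.05,"ax":-1.8,"ay":-0.41,"az":0},{"dx":-0.84,"dy":3.73,"dz":-0.17,"ax":-1.8,"ay":-0.41,"az":0},{"dx":-0.84,"dy":3.7,"dz":-0.27,"ax":-1.8,"ay":-0.41,"az":0},{"dx":-0.84,"dy":3.7,"dz":-0.4,"ax":-1.8,"ay":-0.41,"az":0},{"dx":-0.83,"dy":3.68,"dz":-0.5,"ax":-1.8,"ay":-0.41,"az":0},{"dx":-0.83,"dy":3.66,"dz":-0.6,"ax":-1.8,"ay":-0.41,"az":0},{"dx":0,"dy":0,"dz":0,"ax":0,"ay":0,"az":0},{"dx":0,"dy":0,"dz":0,"ax":0,"ay":0,"az":0},{"dx":0,"dy":0,"dz":0,"ax":0,"ay":0,"az":0},{"dx":0,"dy":0,"dz":0,"ax":0,"ay":0,"az":0},{"dx":0,"dy":0,"dz":0,"ax":0,"ay":0,"az":0},{"dx":0,"dy":0,"dz":0,"ax":0,"ay":0,"az":0}]'; python3 -m creep '[{"dx":0,"dy":0,"dz":0,"ax":0,"ay":0,"az":0},{"dx":0,"dy":0,"dz":0,"ax":0,"ay":0,"az":0},{"dx":0,"dy":0,"dz":0,"ax":0,"ay":0,"az":0},{"dx":0,"dy":0,"dz":0,"ax":0,"ay":0,"az":0},{"dx":0,"dy":0,"dz":0,"ax":0,"ay":0,"az":0},{"dx":0,"dy":0,"dz":0,"ax":0,"ay":0,"az":0}]'; python3 st.py; python3 - <<'E'
from h import *
np.set_printoptions(precision=2,suppress=True)
c=cam('wrist','w8')
s=ctrl.read_state();T=Ro.from_rotvec(s['orientation']).as_matrix();print('tilt',np.arctan2(np.hypot(*T[:2,2]),-T[2,2]))
n='scene';F=np.mean([cam(n)['frame'].astype(float) for i in range(8)],0).astype(np.uint8);np.save('s8.npy',F)
cv2.imwrite('pics/s8.png',cv2.resize(F[150:220,120:210,::-1],None,fx=8,fy=8,interpolation=cv2.INTER_CUBIC))
E
```

```text
time: 13.95
tool_pos: [540.7, -214.0, 176.3]
orientation: [1.858, 2.334, -0.18]
contact_force: [-2.4, -0.7, 8.0]
grip_width: 21.2
time: 14.55
tool_pos: [540.8, -214.0, 176.3]
orientation: [1.858, 2.334, -0.18]
contact_force: [-2.1, -0.3, 6.2]
grip_width: 21.3
14.55 q [-0.289  0.353 -0.003  1.118 -0.169  1.048] p [ 540.761 -213.969  176.271] F [-2.096 -0.291  6.179] M [-0.249  0.603 -0.096] w 21.283048548318384
[[-0.219  0.975  0.045]
 [ 0.956  0.224 -0.188]
 [-0.193  0.001 -0.981]] yaw 102.92498135408766
tilt 0.19466476912135047
```

View pics/s8.png

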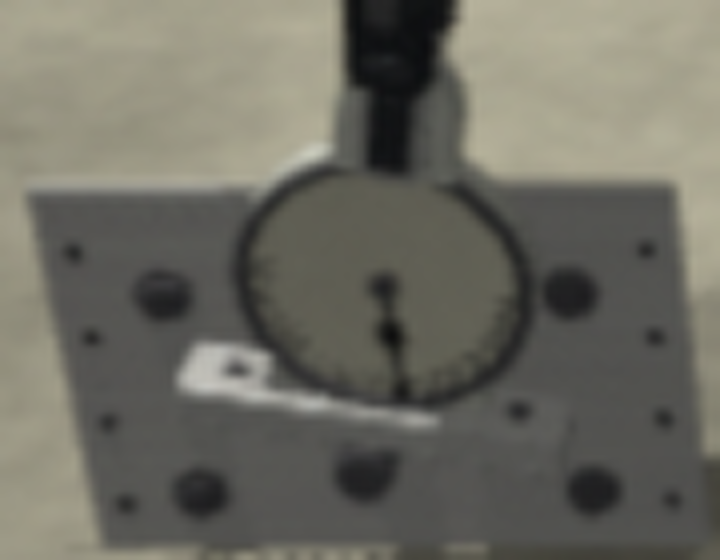

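View pics/w8.png

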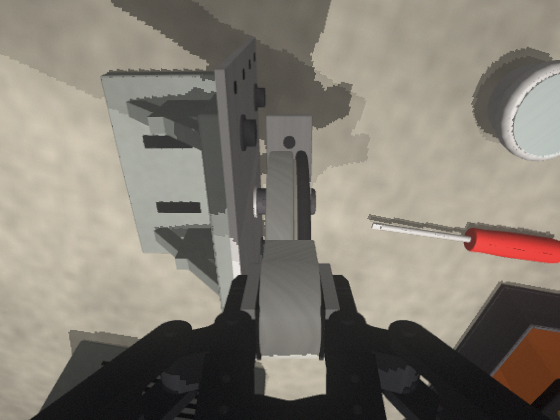

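```bash
python3 - <<'E'
from h import *
np.set_printoptions(precision=3,suppress=True)
c=cam('scene');F=np.load('s8.npy')
s=ctrl.read_state();T=Ro.from_rotvec(s['orientation']).as_matrix();p=np.array(s['tool_pos'])
up=-T[:,2]; gx=T[:,1]; gy=np.cross(up,gx)
cen=p-up*(109-62)+gx*9; print(cen,gy)
best=(0,0)
K=np.array(c['camera_matrix']);S=6
def rect(o):
    uu,vv=np.meshgrid(np.arange(-60,60,1/S),np.arange(60,-60,-1/S))
    X=cen+o[0]*gy+o[1]*up+uu[...,None]*gy+vv[...,None]*up
    Q=X@np.array(c['R']).T+np.array(c['t']);a=Q[...,:2]/Q[...,2:];a=a*(1+c['k1']*(a**2).sum(-1,keepdims=True))
    uv=(a*[K[0,0],K[1,1]]+K[:2,2]).astype(np.float32)
    return cv2.remap(F,uv[...,0],uv[...,1],cv2.INTER_CUBIC)
im=rect((0,0));np.save('r8.npy',im);cv2.imwrite('pics/r8.png',cv2.resize(im[:,:,::-1],(600,600)))
E
```

```text
[ 551.591 -220.781  130.17 ] [-0.219  0.956 -0.193]
```

View pics/r8.png

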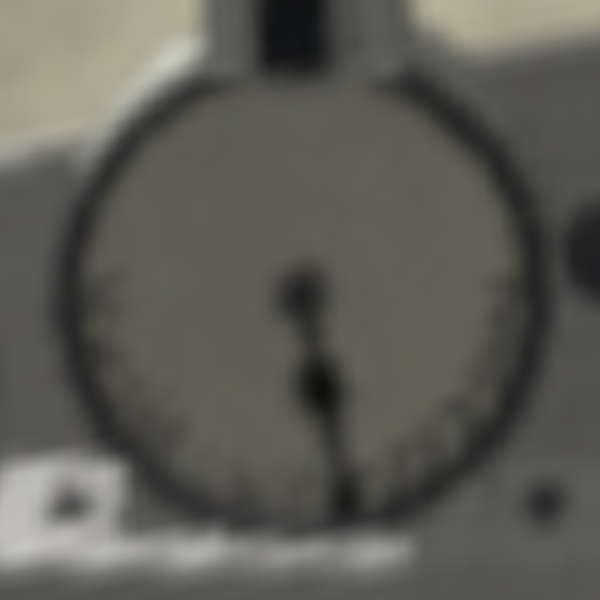

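```bash
python3 -m creep '[{"dx":0,"dy":0,"dz":0,"ax":0,"ay":0,"az":0},{"dx":0,"dy":0,"dz":0,"ax":0,"ay":0,"az":0},{"dx":0,"dy":0,"dz":0,"ax":0,"ay":0,"az":0}]'; python3 -c "
from station import job
print(job.sign_off())"
```

```text
time: 15.35
tool_pos: [540.7, -213.9, 176.3]
orientation: [1.858, 2.334, -0.18]
contact_force: [-0.8, 0.4, 7.0]
grip_width: 21.3
the job is handed in; nothing more can be done
None
```

I gripped the gauge by its lug and turned it so the dial looks out from the plate. I set it down level on the middle of the stud, then rocked it until the pointer settled on the index mark. I handed the job in at about 15.4 s of the 51 s allowed, with the gauge still gripped and pressed on the stud; no verdict was reported.

- **Pointer and index:** A close-up before the grasp put the index mark at about 0.194 rad. The final tool tilt was 0.195 rad. The scene picture put the pointer at about 0.197 rad and the mark between 0.20 and 0.22 rad. Those two differ by 0.007 to 0.026 rad, within the 0.045 allowed, but that picture is coarse.
- **Contact:** The base bears on the stud with roughly 10 N, and the force reading was steady at the end. Finger opening held at about 21 mm on the 22 mm lug.
- **Placing:** When seated level, the base was about 2.5 mm out from the stud's middle along the stud and near 0 mm across. The across figure is still about 1 mm after rocking, worked out from the tool pose and not measured again.
- **Camera disagreement:** The scene camera read about 4 mm further along x than the top and wrist cameras. I used the latter two, which agreed with the robot's own position.
- **Other things on the shelf:** I touched nothing else knowingly, but did not re-measure them.

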